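# Lock the red-capped tube in its mixer chuck

### The job

Lock the chuck of the tube mixer that carries the red-capped tube, ready for mixing: pull its spring collar straight up, turn it anticlockwise (seen from above) as far as it goes, from the yellow dot to the blue dot, let it drop fully home there and let go. Leave the collar of the mixer with the green-capped tube as it is.

Things in the scene. Friction and masses are not known exactly. Their poses are not given: they have to be found in the camera images.
- collar_red_grip (a point): Centre of the grip zone of the red-capped tube's collar: black knurled ring, 43 mm across, 24 mm high (12 above and below this point), on a 12 mm high skirt 38 mm across. Grip from above at any yaw, tube between the fingers. Collar down: 58 mm above the worktop, 28 mm above the fixed white base (100 x 120 mm), 31 mm below the top of the fixed tube's red cap (17 mm across). Rises with the collar.
- lift_red (a joint): How far that collar is pulled up, in m: 0 fully home, end stop 0.018. A spring pulls it down (5 N when down, 8 N at the stop). A hidden lug stops it turning unless it is raised more than 9 mm, and lets it drop home only at either end of its turn. Raise it about 14 mm to turn it.
- collar_red (a joint): Turn of that collar about the vertical, in rad, growing anticlockwise seen from above: 0 to 0.09 is open (white pointer at the yellow dot), end stop 1.047 (60 degrees) is locked (pointer at the blue dot). It drops home from about 0.93 up. Turns easily when raised.
- collar_green_mark (a point): The white pointer line on the side of the collar of the other, identical mixer, with the green-capped tube: 21.5 mm out from that collar's axis, 58 mm above the worktop. Must stay where it is. A fixed microscope, 430 mm high, stands at the left (x 0.38 to 0.85, y 0.37 to 0.62): go round it on the robot's side (x below 0.38).

How it is judged:
By the outcome, as a careful person would: the job done as asked, in the order asked, and still so for the second after the job is handed in, with the robot touching nothing.
It also fails if it takes over 34 s, if anything falls off the work surface, if the arm or the gripper's body presses on something with over 40 N, if the wrist force passes 120 N, or if a joint passes its speed limit or range.

### The arm

A 7-joint arm with a two-finger parallel gripper is mounted at the origin on a cart in front of the work surface, level with it; the furniture and walls round the work are solid. World frame = base frame: x ahead of the robot, y to its left, z up, the work surface at z = 0. Lengths are in m, angles in rad, forces in N, time in s.
With the tool pointing down it reaches from about 0.425 to 0.925 m from the base axis. Payload 6.8 kg.
Tool frame: the origin (TCP) lies at the very end of the fingers, on their centre line; the grasp point (between the pads) lies 19 mm behind it (r.tcp_to_grasp is the distance from the TCP to the grasp point, in m); z points along the fingers, y is the line along which they close (so a half turn about z gives the same grasp; the last joint's range is limited). The gripper opens to 85 mm and grips with 20 to 120 N. Pads are 22 mm wide; open, the fingers measure 114 mm over their backs; the gripper's body (76 mm by 85 mm) begins 54 mm behind the grasp point. The pads swing forward as they close: fully open they stand 13 mm farther back than shut.
Start: joints at [-1.225, 0.477, 0.022, 1.555, -0.011, 1.109, -0.083], TCP at [0.296, 0.607, 0.231] pointing down, gripper open.
Joint ranges: [-2.96, 2.96], [-0.34, 2.1], [-1.41, 1.46], [0.24, 2.44], [-1.37, 4.51], [0.17, 1.92], [-2.96, 2.96]. Speed limits (rad/s): [2.39, 2.39, 3.14, 3.14, 3.14, 3.14, 3.14].

### API

Orientations are given as a rotation vector (axis times angle).
In Python, from bench import r gives the robot as it stands.
- The arm moves only by the tool step_arm, never from a script. Its argument "moves" is a list of rows, each a list of 7 numbers: the shift along the tool's x, y, z in mm, then the turn, a rotation vector about the tool's x, y, z in rad, then the finger opening in mm, from 0 to 85.4. A call has 1 to 8 rows; each row is the pose to reach, as a shift and turn from the pose commanded when the call began, along the tool's axes at that moment; what a row does not reach only later rows make up. A row lasts 1/10 s, in which the tool goes at most 50 mm and 8.59 degrees, less where a joint would pass 70% of its speed; a pose out of reach is approached as far as the arm can. A call with a gripper value outside its range is refused whole. The fingers move at their own pace and stop on an object; "grip_force" is the grip in N (left out, the last holds). Time passes only in rows, so rows that repeat a pose let the fingers close. It gives the time, the measured TCP pose, the force, the opening and the grip force at its end, in the units of the state.
- r.get_obs(): the state, without advancing time (a new reading comes with each control period).
- r.grab_frame(name): name is "side" or "top"; returns a dict with "image" (420x560x3 uint8, red, green, blue), "depth" (420x560 float32, m along the optical axis (not along the pixel's ray), 0 where there is no reading), "mtx" (3x3 intrinsics, pixels), "k1" (the pictures are not rectified: a ray, as slopes to the right and down, at radius r is drawn at 1 + k1 r^2 times it, then the intrinsics apply), "rvec" (rotation vector, rad) and "tvec" (3), from world to camera coordinates, as OpenCV has them. Camera axes: x right, y down, z forward; pixel columns grow to the right and rows downward; lengths in m; the calibration is good to about 2 mm. A picture is of the moment at which its call begins.
- r.hand_in(): hands the job in; it is judged then, once.
The state is a dict: "clock": time; "joints": joint angles; "qvel": joint speeds; "tau": joint torques, N m; "tcp_pos": TCP position; "orientation": TCP orientation; "contact_force": force on the tool from outside, world axes, zero at the start; "moment": the same for the moment, N m; "grip_width": finger opening in m; "gripper_force": force on a finger pad.
Only numpy, scipy, OpenCV 4.12 (cv2) and the standard library are available. Lean on these libraries where they do the work, as an engineer would, in place of code of your own. Each camera call takes 0.05 s, during which the arm holds its last target. There are 200 camera calls.

## Working session

There is one attempt and no reset: what is moved stays moved. The work goes in short steps, Python scripts to look and compute and a tool call to move; the robot and the scene stay as the last step left them, time stands still between calls to the robot, and variables do not carry over. Pictures are saved under pics/ and viewed, at most 10 in all, crops included, and the job is handed in when it is done.

Besides the shell and the picture viewer there is one more tool, called after "Emit:" in YAML: its name, and indented under it one key for each argument. step_arm: Moves the arm, as the interface text tells. Its arguments: {"type":"object","properties":{"moves":{"type":"array","items":{"type":"array","items":{"type":"number"}}},"grip_force":{"type":"number"}},"required":["moves"]}

```bash
mkdir -p pics; ls; python3 - <<'E'
from bench import r
import cv2,numpy as np
o=r.get_obs();print(o['clock'],o['tcp_pos'],o['orientation'],r.tcp_to_grasp)
for n in('side','top'):
    f=r.grab_frame(n);cv2.imwrite(f'pics/{n}0.png',f['image'][:,:,::-1]);np.savez(f'{n}0.npz',**f)
    R=cv2.Rodrigues(f['rvec'])[0];print(n,-R.T@np.ravel(f['tvec']),R[2],f['k1'],f['mtx'])
E
```

```text
pics
0.0 [0.29566476 0.6061346  0.230327  ] [-7.06581248e-01 -3.06085965e+00  2.90721329e-03] 0.0187
side [ 0.34429103 -0.89461347  0.60650161] [ 0.16225081  0.85041141 -0.50047489] -0.18113968584450796 [[501.74018804   0.         280.21087679]
 [  0.         501.74018804 206.72751306]
 [  0.           0.           1.        ]]
top [ 0.38843532 -0.00906055  0.9639969 ] [ 0.14805798 -0.01156203 -0.98891109] -0.14287220370472187 [[473.41811722   0.         283.98687532]
 [  0.         473.41811722 208.11507852]
 [  0.           0.           1.        ]]
```

View pics/side0.png

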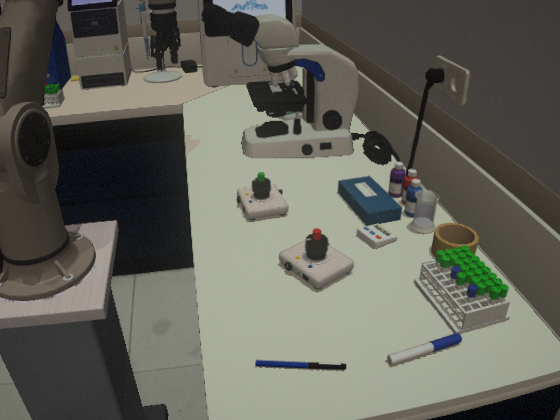

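View pics/top0.png

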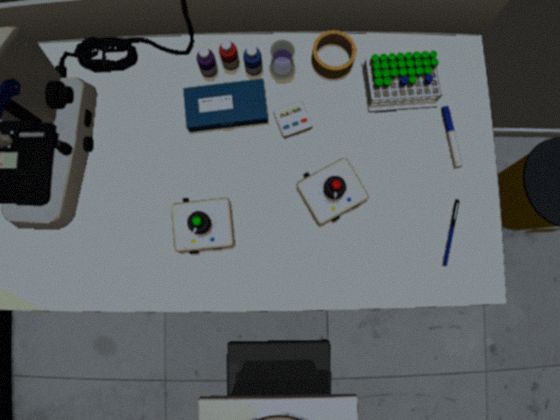

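Side view: red cap at about (317,234), green at (261,177). Top view: red cap at (336,185), green at (197,221), each with its dots on the base just below.

```bash
cat > h.py <<'E'
import cv2,numpy as np
def ray(f,uv):
    K=f['mtx'];p=(np.array(uv,float)-[K[0,2],K[1,2]])/K[0,0];k=float(f['k1'])
    s=p.copy()
    for _ in range(30): s=p/(1+k*(s@s))
    R=cv2.Rodrigues(f['rvec'])[0];return -R.T@np.ravel(f['tvec']),R.T@np.array([*s,1])
def onz(f,uv,z):
    c,d=ray(f,uv);return c+d*(z-c[2])/d[2]
def two(f,a,g,b):
    c,d=ray(f,a);e,h=ray(g,b);t=np.linalg.lstsq(np.c_[d,-h],e-c,rcond=None)[0]
    p,q=c+t[0]*d,e+t[1]*h;return (p+q)/2,np.linalg.norm(p-q)
def blob(f,lo,hi,box):
    x0,y0,x1,y1=box;h=cv2.cvtColor(f['image'],cv2.COLOR_RGB2HSV)[y0:y1,x0:x1]
    m=cv2.inRange(h,np.array(lo),np.array(hi))
    if lo[0]==0: m|=cv2.inRange(h,np.array([172,*lo[1:]]),np.array([180,*hi[1:]]))
    n,_,st,c=cv2.connectedComponentsWithStats(m)
    return [(st[i,4],(c[i]+[x0,y0]).round(1)) for i in range(1,n) if st[i,4]>3]
E
python3 - <<'E'
from h import *
T=dict(np.load('top0.npz'));S=dict(np.load('side0.npz'))
red=((0,120,60),(8,255,255))
bt=blob(T,*red,(315,165,360,210));bs=blob(S,*red,(295,215,340,260));print(bt,bs)
t=max(bt,key=lambda a:a[0])[1];s=max(bs,key=lambda a:a[0])[1]
print('top',onz(T,t,.089),'side',onz(S,s,.084),two(T,t,S,s))
for nm,lo,hi,z in(('yel',(18,80,80),(35,255,255),.03),('blue',(100,100,60),(130,255,255),.03)):
    b=blob(T,lo,hi,(295,155,375,228));print(nm,b,[onz(T,x[1],z).round(4) for x in b])
a=cv2.resize(T['image'][150:235,285:385,::-1],None,fx=5,fy=5,interpolation=2)
b=cv2.resize(S['image'][215:300,270:370,::-1],None,fx=5,fy=5,interpolation=2)[:, :300+200]
cv2.imwrite('pics/c0.png',cv2.resize(np.hstack([a,b]),(800,340)))
E
```

```text
[(np.int32(68), array([336.1, 184. ]))] [(np.int32(83), array([316.5, 233.9]))]
top [ 0.56399828 -0.11850929  0.089     ] side [ 0.56134652 -0.12250683  0.084     ] (array([ 0.56384964, -0.11915247,  0.08192056]), np.float64(0.0031035156538163347))
yel [(np.int32(13), array([332.6, 207.8]))] [array([ 0.5274, -0.1172,  0.03  ])]
blue [(np.int32(12), array([348.7, 199.2]))] [array([ 0.5444, -0.1503,  0.03  ])]
```

View pics/c0.png

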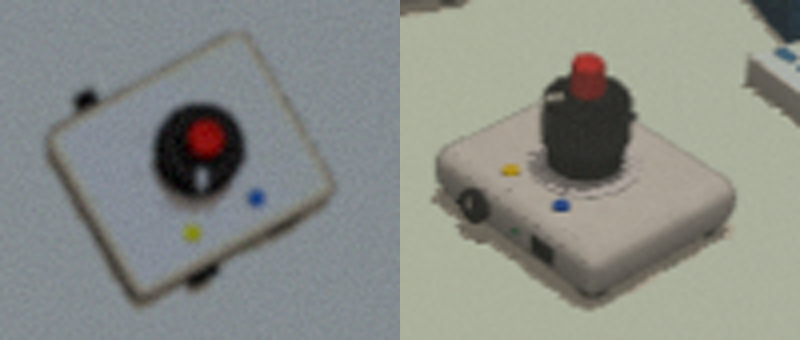

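The crop shows the collar's white pointer at the yellow dot, with the blue dot about 60° anticlockwise of it. The collar axis is near (0.5635, -0.119). I'll first clear the microscope along -y.

Emit:
step_arm:
  moves:
    - [-13,-28,0,0,0,0,85]
    - [-26,-56,0,0,0,0,85]
    - [-39,-84,0,0,0,0,85]
    - [-52,-112,0,0,0,0,85]
    - [-65,-140,0,0,0,0,85]
    - [-78,-168,0,0,0,0,85]
    - [-91,-196,0,0,0,0,85]
    - [-104,-224,0,0,0,0,85]

```text
clock: 0.9
tcp_pos: [0.2909, 0.3582, 0.231]
orientation: [-0.707, -3.061, 0.001]
contact_force: [-0.3, 0.1, -0.0]
grip_width: 0.0853
gripper_force: 0.0
```

```bash
cat > g.py <<'E'
from bench import r
import numpy as np,sys
from scipy.spatial.transform import Rotation as Ro
o=r.get_obs();R=Ro.from_rotvec(o['orientation']).as_matrix()
print(o['clock'],o['tcp_pos'].round(4) if hasattr(o['tcp_pos'],'round') else o['tcp_pos'],'F',np.round(o['contact_force'],1),'M',np.round(o['moment'],2),'w',o['grip_width'],o['gripper_force'],'j',np.round(o['joints'],2))
print('yaw of y',np.degrees(np.arctan2(R[1,1],R[0,1])),'tilt',R[:,2].round(3))
a=list(map(float,sys.argv[1:]))
for i in range(0,len(a),3): print((R.T@(np.array(a[i:i+3])-o['tcp_pos'])*1000).round(1))
E
python3 g.py .335 .28 .23 .5635 -.119 .13
```

```text
0.9 [0.2909 0.3582 0.231 ] F [-0.3  0.1 -0. ] M [ 0.01 -0.07  0.02] w 0.08526622827450016 0.0 j [-1.07  0.12  0.05  2.05 -0.01  0.97  0.1 ]
yaw of y 63.99627601114565 tilt [-0.    -0.001 -1.   ]
[-73.9 -51.    1. ]
[-454.2 -309.3  101.2]
```

Emit:
step_arm:
  moves:
    - [-25,-17,0,0,0,0.08,85]
    - [-50,-34,0,0,0,0.16,85]
    - [-74,-51,0,0,0,0.24,85]
    - [-108,-74,0,0,0,0.32,85]
    - [-142,-98,0,0,0,0.4,85]
    - [-176,-121,0,0,0,0.48,85]
    - [-210,-144,0,0,0,0.56,85]
    - [-245,-167,0,0,0,0.64,85]

```text
clock: 1.7
tcp_pos: [0.4384, 0.1007, 0.2312]
orientation: [-1.638, -2.681, -0.0]
contact_force: [-0.1, 0.1, 0.0]
grip_width: 0.0851
gripper_force: 0.0
```

```bash
python3 g.py .5635 -.119 .13
```

```text
1.7 [0.4384 0.1007 0.2312] F [-0.1  0.1  0. ] M [ 0.02 -0.02  0.  ] w 0.0850965380024875 0.0 j [-0.72  0.09  0.38  2.09 -0.04  0.96  0.16]
yaw of y 27.157889376719645 tilt [-0.  0. -1.]
[-252.6   11.   101.2]
```

Emit:
step_arm:
  moves:
    - [-40,2,5,0,0,0.06,75]
    - [-80,4,15,0,0,0.12,70]
    - [-120,6,30,0,0,0.18,70]
    - [-160,8,45,0,0,0.25,70]
    - [-200,9,60,0,0,0.32,70]
    - [-235,10,75,0,0,0.4,70]
    - [-252.6,11,85,0,0,0.4,70]
    - [-252.6,11,90,0,0,0.4,70]

```text
clock: 2.5
tcp_pos: [0.5639, -0.1201, 0.1401]
orientation: [2.139, 2.301, -0.004]
contact_force: [-0.2, -0.3, 0.4]
grip_width: 0.07
gripper_force: 0.0
```

```bash
python3 g.py .5635 -.119 .040; python3 - <<'E'
from bench import r
from h import *
a=r.grab_frame('top');b=r.grab_frame('side')
A=cv2.resize(a['image'][140:240,285:385,::-1],(400,400));B=cv2.resize(b['image'][190:290,270:370,::-1],(400,400))
cv2.imwrite('pics/c1.png',np.hstack([A,B]))
E
```

```text
2.5 [ 0.5639 -0.1201  0.1401] F [-0.2 -0.3  0.4] M [ 0.04  0.   -0.01] w 0.06995435877927868 0.0 j [-0.3   0.46  0.53  1.91 -0.3   0.85  0.45]
yaw of y 4.188008222892045 tilt [-0.001 -0.002 -1.   ]
[ 1.300e+00 -1.000e-01  1.001e+02]
```

View pics/c1.png

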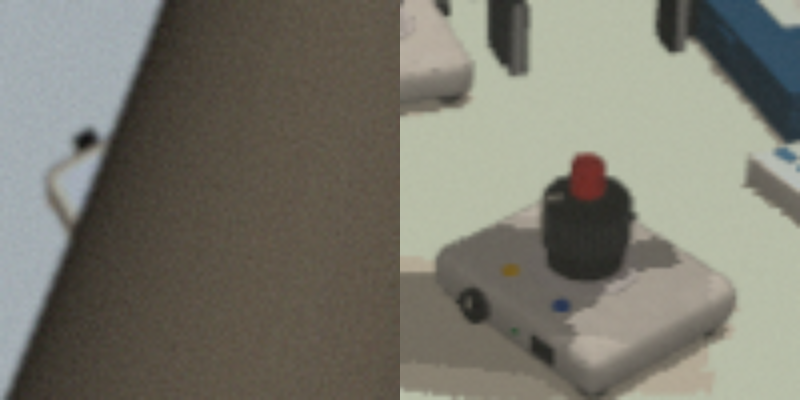

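The side crop shows the open fingers straddling the red cap (mean column about 590, cap at 588), and the pointer still at yellow. Descending.

Emit:
step_arm:
  moves:
    - [1,0,25,0,0,0,70]
    - [1,0,50,0,0,0,70]
    - [1,0,70,0,0,0,70]
    - [1,0,85,0,0,0,70]
    - [1,0,95,0,0,0,70]
    - [1,0,99,0,0,0,70]
    - [1,0,99,0,0,0,70]
  grip_force: 20

```text
clock: 3.3
tcp_pos: [0.5639, -0.1159, 0.0424]
orientation: [-2.134, -2.306, -0.0]
contact_force: [0.4, 0.1, -0.3]
grip_width: 0.0702
gripper_force: 0.0
```

Emit:
step_arm:
  moves:
    - [0,0,0,0,0,0,50]
    - [0,0,0,0,0,0,45]
    - [0,0,0,0,0,0,42]
    - [0,0,0,0,0,0,38]
    - [0,0,0,0,0,0,38]
    - [0,0,0,0,0,0,38]
  grip_force: 20

```text
clock: 3.9
tcp_pos: [0.5627, -0.1163, 0.0431]
orientation: [-2.134, -2.303, 0.001]
contact_force: [-5.0, 0.5, 7.2]
grip_width: 0.0423
gripper_force: 19.3
```

```bash
python3 g.py
```

```text
3.9 [ 0.5627 -0.1163  0.0431] F [-5.   0.5  7.2] M [0.   1.12 0.01] w 0.04234629028561378 19.25963841320481 j [-0.24  0.6   0.44  1.96 -0.4   0.67  0.53]
yaw of y 4.373956139867684 tilt [-0.002  0.001 -1.   ]
```

Gripped, but about 3 mm off in y and 1.5 mm in x. I'll recentre before lifting.

Emit:
step_arm:
  moves:
    - [0,0,0,0,0,0,55]
    - [0,0,0,0,0,0,55]
    - [-3,-1.5,0,0,0,0,55]
    - [-3,-1.5,0,0,0,0,55]
    - [-3,-1.5,0,0,0,0,55]
  grip_force: 20

```text
clock: 4.4
tcp_pos: [0.5626, -0.1194, 0.0423]
orientation: [2.135, 2.305, 0.0]
contact_force: [-0.2, -0.5, -0.0]
grip_width: 0.0546
gripper_force: 0.0
```

```bash
python3 g.py .562 -.119 .041
```

```text
4.4 [ 0.5626 -0.1194  0.0423] F [-0.2 -0.5 -0. ] M [ 0.03  0.01 -0.03] w 0.05456371714313825 0.0 j [-0.23  0.6   0.44  1.96 -0.4   0.66  0.53]
yaw of y 4.392193811054009 tilt [ 0. -0. -1.]
[ 0.5 -0.6  1.3]
```

Emit:
step_arm:
  moves:
    - [0,0,0,0,0,0,48]
    - [0,0,0,0,0,0,44]
    - [0,0,0,0,0,0,38]
    - [0,0,0,0,0,0,36]
    - [0,0,0,0,0,0,36]
    - [0,0,0,0,0,0,36]
  grip_force: 50

```text
clock: 5.0
tcp_pos: [0.5628, -0.1191, 0.0426]
orientation: [2.134, 2.305, 0.001]
contact_force: [-0.5, 0.6, 5.2]
grip_width: 0.0413
gripper_force: 50.2
```

```bash
python3 g.py
```

```text
5.0 [ 0.5628 -0.1191  0.0426] F [-0.5  0.6  5.2] M [0.17 0.19 0.01] w 0.04130700001640448 50.21599735482596 j [-0.23  0.6   0.44  1.96 -0.4   0.66  0.53]
yaw of y 4.413370563882757 tilt [ 0.001  0.    -1.   ]
```

Well centred. Lift 14.5 mm.

Emit:
step_arm:
  moves:
    - [0,0,-3,0,0,0,36]
    - [0,0,-6,0,0,0,36]
    - [0,0,-9,0,0,0,36]
    - [0,0,-12,0,0,0,36]
    - [0,0,-14.5,0,0,0,36]
    - [0,0,-14.5,0,0,0,36]
    - [0,0,-14.5,0,0,0,36]

```text
clock: 5.7
tcp_pos: [0.5628, -0.1191, 0.0568]
orientation: [2.134, 2.305, 0.0]
contact_force: [3.3, 1.1, -8.2]
grip_width: 0.0415
gripper_force: 51.5
```

```bash
python3 g.py; python3 - <<'E'
from bench import r
from h import *
b=r.grab_frame('side')
cv2.imwrite('pics/c2.png',cv2.resize(b['image'][190:290,270:370,::-1],(500,500)))
E
```

```text
5.7 [ 0.5628 -0.1191  0.0568] F [ 3.3  1.1 -8.2] M [-0.08 -0.95  0.01] w 0.041459605063783815 51.49073686043266 j [-0.24  0.58  0.45  1.96 -0.38  0.69  0.52]
yaw of y 4.412577535280761 tilt [ 0. -0. -1.]
```

View pics/c2.png

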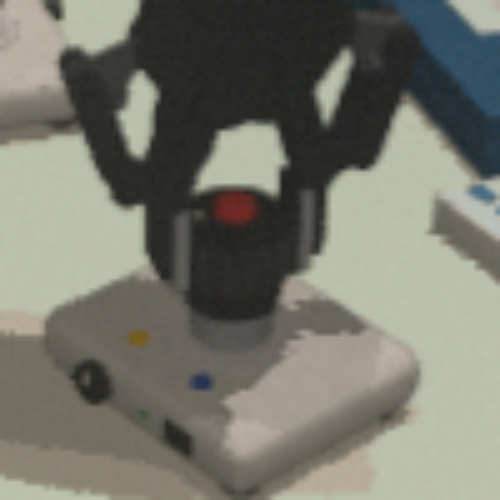

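The collar is up about 14 mm (cap nearly swallowed, lighter shaft visible below the skirt). Turn anticlockwise (minus tool z).

Emit:
step_arm:
  moves:
    - [0,0,0,0,0,-0.1,36]
    - [0,0,0,0,0,-0.2,36]
    - [0,0,0,0,0,-0.3,36]
    - [0,0,0,0,0,-0.4,36]
    - [0,0,0,0,0,-0.5,36]
    - [0,0,0,0,0,-0.6,36]
    - [0,0,0,0,0,-0.6,36]

```text
clock: 6.45
tcp_pos: [0.5634, -0.1188, 0.0569]
orientation: [1.353, 2.834, 0.002]
contact_force: [5.8, 0.7, -6.6]
grip_width: 0.0412
gripper_force: 51.6
```

```bash
python3 g.py
```

```text
6.45 [ 0.5634 -0.1188  0.0569] F [ 5.8  0.7 -6.6] M [ 0.21 -1.16  0.06] w 0.04120517683602747 51.571972919628024 j [-0.12  0.55  0.29  1.95 -0.24  0.67  1.  ]
yaw of y 38.96640552941786 tilt [ 0.002  0.    -1.   ]
```

Emit:
step_arm:
  moves:
    - [0,0,0,0,0,-0.1,36]
    - [0,0,0,0,0,-0.2,36]
    - [0,0,0,0,0,-0.3,36]
    - [0,0,0,0,0,-0.38,36]
    - [0,0,0,0,0,-0.42,36]
    - [0,0,0,0,0,-0.45,36]
    - [0,0,0,0,0,-0.48,36]
    - [0,0,0,0,0,-0.48,36]

```text
clock: 7.25
tcp_pos: [0.5637, -0.1184, 0.0569]
orientation: [0.646, 3.072, 0.003]
contact_force: [6.5, 2.2, -7.0]
grip_width: 0.0412
gripper_force: 51.8
```

```bash
python3 g.py
```

```text
7.25 [ 0.5637 -0.1184  0.0569] F [ 6.5  2.2 -7. ] M [ 0.62 -1.35 -0.73] w 0.04122910607498034 51.77608024911024 j [-0.03  0.54  0.16  1.94 -0.14  0.67  1.38]
yaw of y 66.2410057047758 tilt [ 0.002  0.001 -1.   ]
```

At the end stop (61.8° turned, moment -0.73 N m). Lower it home.

Emit:
step_arm:
  moves:
    - [0,0,3,0,0,0.01,36]
    - [0,0,6,0,0,0.01,36]
    - [0,0,9,0,0,0.01,36]
    - [0,0,12,0,0,0.01,36]
    - [0,0,14,0,0,0.01,36]
    - [0,0,14.5,0,0,0.01,36]
    - [0,0,14.5,0,0,0.01,36]

```text
clock: 7.95
tcp_pos: [0.5637, -0.1184, 0.0427]
orientation: [0.662, 3.069, 0.002]
contact_force: [5.0, 3.2, -5.2]
grip_width: 0.0415
gripper_force: 52.2
```

```bash
python3 g.py
```

```text
7.95 [ 0.5637 -0.1184  0.0427] F [ 5.   3.2 -5.2] M [ 0.56 -1.09 -0.54] w 0.04148510702009839 52.166216421173885 j [-0.02  0.56  0.16  1.94 -0.15  0.64  1.37]
yaw of y 65.65872357694938 tilt [ 0.002  0.001 -1.   ]
```

Emit:
step_arm:
  moves:
    - [0,0,1,0,0,0,36]
    - [0,0,2,0,0,0,36]
    - [0,0,2,0,0,0,36]

```text
clock: 8.25
tcp_pos: [0.5639, -0.1184, 0.0425]
orientation: [0.662, 3.069, 0.003]
contact_force: [-0.9, 3.6, 12.9]
grip_width: 0.0412
gripper_force: 53.8
```

```bash
python3 g.py
```

```text
8.25 [ 0.5639 -0.1184  0.0425] F [-0.9  3.6 12.9] M [ 1.02  0.13 -0.55] w 0.041185374205489525 53.78981263842434 j [-0.02  0.56  0.16  1.94 -0.15  0.64  1.38]
yaw of y 65.6564927872407 tilt [ 0.002  0.001 -1.   ]
```

Firmly home (12.9 N upward reaction, no further travel). Release and rise.

Emit:
step_arm:
  moves:
    - [0,0,-1,0,0,0,46]
    - [0,0,-1,0,0,0,55]
    - [0,0,-1,0,0,0,65]
    - [0,0,-1,0,0,0,70]
    - [0,0,-1,0,0,0,70]

```text
clock: 8.75
tcp_pos: [0.5622, -0.1194, 0.041]
orientation: [-0.661, -3.071, 0.0]
contact_force: [0.3, 0.7, -0.6]
grip_width: 0.07
gripper_force: 0.0
```

Emit:
step_arm:
  moves:
    - [0,0,-15,0,0,0,70]
    - [0,0,-40,0,0,0,70]
    - [0,0,-75,0,0,0,70]
    - [0,0,-110,0,0,0,70]
    - [-30,-30,-150,0,0,0,70]
    - [-60,-60,-170,0,0,0,70]
    - [-90,-90,-170,0,0,0,70]
    - [-90,-90,-170,0,0,0,70]

```text
clock: 9.55
tcp_pos: [0.6081, -0.2466, 0.2142]
orientation: [0.672, 3.064, -0.008]
contact_force: [-1.2, -0.9, -0.7]
grip_width: 0.07
gripper_force: 0.0
```

```bash
python3 g.py; python3 - <<'E'
from bench import r
from h import *
a=r.grab_frame('top');b=r.grab_frame('side')
A=cv2.resize(a['image'][140:240,285:385,::-1],(400,400));B=cv2.resize(b['image'][190:290,270:370,::-1],(400,400))
cv2.imwrite('pics/c3.png',np.hstack([A,B]))
E
```

```text
9.55 [ 0.6081 -0.2466  0.2142] F [-1.2 -0.9 -0.7] M [-0.04  0.08  0.02] w 0.07003621901852204 0.0 j [ 0.11  0.46  0.25  1.64 -0.12  1.05  1.53]
yaw of y 65.24163418112181 tilt [ 0.004 -0.006 -1.   ]
```

View pics/c3.png

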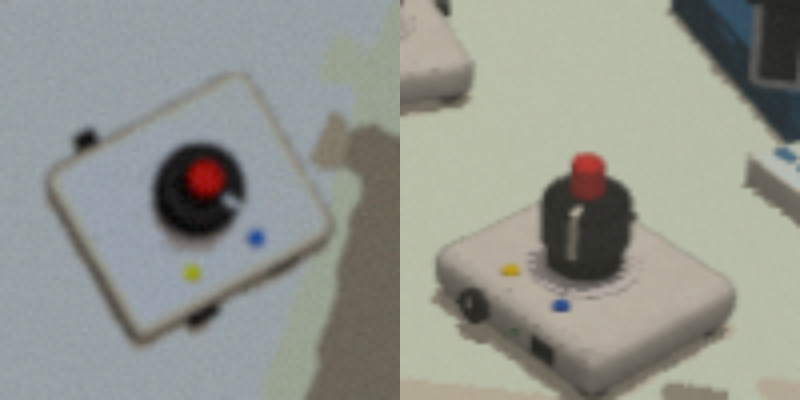

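The pictures show the pointer now towards the blue dot (top crop (233,202), dot (256,238)), turned about 60° from before. In the side crop the collar sits at its original height, and the gripper is clear. Handing in.

```bash
python3 -c "
from bench import r
print(r.hand_in())"
```

```text
the job is handed in; nothing more can be done
None
```

The red-capped tube's collar was lifted, turned anticlockwise to its end stop, lowered fully home at the blue dot and let go; the green mixer's collar was not touched, and I handed the job in at about 9.7 s on the robot's clock.

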